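# Free a probe head from its bayonet dock and hold it over the microscope

## Task

The four-point probe head standing in the metal dock is due for a needle check: turn it anticlockwise (seen from above) until its side connector points out over the notch in the dock's top plate, which frees its bayonet pin, and draw it straight up out of the dock. Then present it to the upward-looking inspection microscope, held upright with the needle tips centred about 40 mm above the lens and the side connector pointing the same way as the index tab on the microscope's rim, so that the row of needles lies level in the picture, and finish while still holding it there, still, with nothing else carrying it. The probe must never touch the microscope, and the tub, the wash bottle, the tweezers and the spare probe stay where they are.

Things in the scene. Friction and masses are not known exactly. Their poses are not given: they have to be found in the camera images.
- probe_grip (a point): Middle of the grip of the upright probe head (118 mm tall, 0.13 kg), on its axis. The grip is a grey grooved cylinder, 26 mm in diameter, reaching 24 mm above and 30 mm below this point; grasp it from any side. z points up the axis, x out along the side connector; the bayonet pin lies on that same side. Free to turn in the dock, with 1.5 mm of play all round.
- probe_tip (a point): The four needle tips at the probe's lower end, on its axis, 94 mm below probe_grip; same axes. Above them a black nose and a 22 mm steel body, then at 46 mm a 32 mm brass flange, which rests on the dock's top plate: in the dock the tips hang free, 18 mm above the worktop.
- probe_connector (a point): Outer end of the probe's side connector, a black stub 12 mm thick that sticks out to 28 mm from the probe's axis, 37 mm below probe_grip (57 mm above the needle tips). Same axes.
- dock_mouth (a point): Centre of the 25 mm hole in the top (64 mm high, 6 mm plate, 66 x 72 mm, bright metal) of the fixed dock. x points along the 11 mm wide notch from the hole to the plate's edge (a wall closes the other side); z up. The probe's 6 mm pin is under the plate, 2 mm play, and rises only through the notch; it starts 0.75 to 1.25 rad clockwise of it. A stop ends the anticlockwise turn there.
- scope_lens (a point): Centre of the lens of the fixed inspection microscope, 60 mm above the worktop: a round black head 60 mm in diameter with a white ring light, at one end of a white oblong housing (132 x 72 mm, 42 mm high). x points from the lens to the bare metal index tab (8 mm wide, ends 41 mm from the lens, 1 mm above the rim) on the rim, away from the housing's long tail; z up.
- swab_tub: Open tub of cotton swabs, 68 mm wide, 86 mm high; loose bystander. Origin at the centre of its underside.
- wash_bottle: White squeeze bottle with a bent nozzle, 64 mm wide, 202 mm high; loose bystander. Origin at the centre of its underside.
- spare_probe: Another, plain probe head lying on the worktop, 105 mm long, 24 mm thick; loose bystander, not the one to take. Origin at its underside.
- tweezers: Black tweezers lying on the worktop, 124 x 10 x 12 mm; loose bystander. Origin at their underside.
Things that resemble listed ones, but are neither listed nor needed, are in the scene too. Leave any blue or turquoise look-alike of the part that bears scope_lens alone.

How it is judged:
On the way, in this order (a step that is already met when the one before it is completed fails the run):
1. the probe, still down in the dock, is turned so that its connector points out over the notch (z of probe_tip in the frame of dock_mouth below -0.037 m and x of probe_connector in the frame of dock_mouth above 0.022 m and y of probe_connector in the frame of dock_mouth between -0.009 and 0.009 m), for 0.05 s.
2. the probe is drawn up out of the dock, needles clear above it (z of probe_tip in the frame of dock_mouth above 0.004 m and contact force between probe and the fingers above 1 N), for 0.1 s.
At the end, for the whole second after the job is handed in: Only the fingers carry the probe, at rest, upright within 0.12 rad, needle tips within 8 mm of the lens axis and 30 to 50 mm above the lens, connector within 0.2 rad of the index tab's direction; the four bystanders are within 20 mm of where they stood (horizontal distance between probe_tip and scope_lens below 0.008 m and z of probe_tip in the frame of scope_lens between 0.03 and 0.05 m and angle between probe_grip's own z axis and vertical below 0.12 rad and angle between the x axis of probe_grip and the x axis of scope_lens, either way round below 0.2 rad and x of probe_connector in the frame of scope_lens above 0.01 m and contact force between probe and the fingers above 1 N and contact force between probe and dock below 0.1 N and contact force between probe and scope below 0.1 N and linear speed of probe below 0.03 m/s and angular speed of probe below 0.2 rad/s and distance of each of swab_tub, wash_bottle, spare_probe, tweezers from where it was at the start of the episode below 0.02 m); the arm keeps its last pose, push and grip.
It fails at once if the probe touches the microscope (contact force between probe and scope above 0.5 N).
It fails at once if a bystander is moved by more than 20 mm (distance of any of swab_tub, wash_bottle, spare_probe, tweezers from where it was at the start of the episode above 0.02 m).
It also fails if it takes over 43 s, if anything falls off the work surface, if the arm or the gripper's body presses on something with over 40 N, if the wrist force passes 120 N, or if a joint passes its speed limit or range.

## Robot

A 7-joint arm with a two-finger parallel gripper is mounted at the origin on a cart in front of the work surface, level with it; the furniture and walls round the work are solid. World frame = base frame: x ahead of the robot, y to its left, z up, the work surface at z = 0. Lengths are in m, angles in rad, forces in N, time in s.
With the tool pointing down it reaches from about 0.4 to 0.85 m from the base axis. Payload 10.4 kg.
Tool frame: the origin (TCP) lies on the centre line of the jaws, within the pads' length; the fingertips stand 11 mm ahead of it and the grasp point (between the pads) lies 8 mm behind it; z points along the fingers, y is the line along which they close (so a half turn about z gives the same grasp; the last joint's range is limited). The gripper opens to 87 mm and grips with 3 to 60 N. Pads are 19 mm wide; open, the fingers measure 117 mm over their backs; the gripper's body (75 mm by 190 mm) begins 51 mm behind the grasp point.
Start: joints at [-1.32, 0.332, -0.065, 1.46, 0.022, 1.35, -0.088], TCP at [0.169, 0.602, 0.21] pointing down, gripper open.
Joint ranges: [-2.6, 2.6], [-0.5, 2.12], [-1.47, 1.34], [0.16, 2.42], [-1.27, 4.41], [0.06, 2.06], [-2.6, 2.6]. Speed limits (rad/s): [2.22, 2.22, 2.79, 2.79, 3.14, 3.14, 3.14].

## Interface

Orientations are given as a unit quaternion [x, y, z, w].
In Python, from bench import r gives the robot as it stands.
- The arm moves only by the shell command python3 -m pendant 'ROWS' [OPENING] [FORCE]. ROWS is JSON, a list of rows, each a list of 4 numbers: the shift along the tool's x, y, z in m, then the turn about the tool's z in rad. A call has 1 to 8 rows; each row shifts and turns the commanded pose from where the row before left it, along the tool's axes as they then stand; what a row does not reach is not made up. A row lasts 1/12 s, in which the tool goes at most 41.7 mm and 7.16 degrees, less where a joint would pass 70% of its speed; a pose out of reach is approached as far as the arm can. A call with a gripper value outside its range is refused whole. OPENING is the opening, from 0 (shut) to 1 (fully open), set as the call begins (- or left out, the last holds). The fingers move at their own pace and stop on an object; FORCE is the grip in N (left out, the last holds). Time passes only in rows, so rows that do not move let the fingers close. It gives the time, the measured TCP pose, the force, the opening and the grip force at its end, in the units of the state.
- r.read_state(): the state, without advancing time (a new reading comes with each control period).
- r.camera(name): name is "scene" or "side" or "wrist"; returns a dict with "img" (400x640x3 uint8, red, green, blue), "camera_matrix" (3x3 intrinsics, pixels), "xyz" and "attitude" of the camera in the world. Camera axes: x right, y down, z forward; pixel columns grow to the right and rows downward; lengths in m; the calibration is good to about 2 mm. A picture is of the moment at which its call begins. There is no depth.
- r.close_job(): hands the job in; it is judged then, once.
Trained networks look in the newest picture that a camera, given by its name, has taken for a name from the list of things; names that differ only in an ending like _2 or _b are one class to them, and where a whole thing is asked for, a point or a joint stands for the part that bears it (a point fixed in the world has none). Each returns a list of dicts, best first, with "score" (0 to 1); they miss things now and then, are a little off and sometimes report something else, mostly with a low value. They report only what shows in the picture. A call takes as long as a camera call. They do not tell look-alikes from the thing itself.
- r.outline_of(thing, camera): "mask" (400x640 bool, what is visible of it) and "bbox" ([centre column, centre row, width, height] in pixels, round what is visible of it).
The state is a dict: "time": time; "joint_positions": joint angles; "joint_vel": joint speeds; "joint_torque": joint torques, N m; "ee_pos": TCP position; "eef_rot": TCP orientation; "ft_force": force on the tool from outside, world axes, zero at the start; "torque": the same for the moment, N m; "width": finger opening in m; "grip_force": force on a finger pad.
Only numpy, scipy, OpenCV 4.12 (cv2) and the standard library are available. Lean on these libraries where they do the work, as an engineer would, in place of code of your own. Each camera call takes 0.05 s, during which the arm holds its last target. There are 200 camera calls.

## Working session

There is one attempt and no reset: what is moved stays moved. The work goes in short steps, Python scripts to look and compute and a shell command to move; the robot and the scene stay as the last step left them, time stands still between calls to the robot, and variables do not carry over. Pictures are saved under pics/ and viewed, at most 10 in all, crops included, and the job is handed in when it is done.

```bash
ls; mkdir -p pics; python3 - <<'E'
from bench import r
import cv2,numpy as np
s=r.read_state(); print(s['time'],s['ee_pos'],s['eef_rot'],s['width'])
for n in ['scene','side']:
    c=r.camera(n); cv2.imwrite(f'pics/{n}0.png',c['img'][:,:,::-1]); print(n,c['camera_matrix'],c['xyz'],c['attitude'])
    for t in ['probe_grip','probe_connector','dock_mouth','scope_lens','swab_tub','wash_bottle','spare_probe','tweezers']:
        print(t,[(round(o['score'],2),np.round(o['bbox']).tolist()) for o in r.outline_of(t,n)][:4])
E
```

```text
pics
0.0 [0.16888365 0.60129045 0.20900951] [ 1.36449626e-01  9.90646712e-01 -7.64393855e-04 -8.27558275e-05] 0.08679268584046443
scene [[518.79477407   0.         318.13344041]
 [  0.         518.79477407 191.83627519]
 [  0.           0.           1.        ]] [-0.73843046 -0.69264072  1.35177794] [ 0.77492333 -0.47746027  0.21424685 -0.3544345 ]
probe_grip [(0.5, [276.0, 190.0, 13.0, 19.0])]
probe_connector [(0.59, [278.0, 189.0, 10.0, 17.0])]
dock_mouth [(0.8, [279.0, 205.0, 33.0, 30.0])]
scope_lens [(0.88, [347.0, 204.0, 36.0, 34.0]), (0.8, [347.0, 247.0, 42.0, 33.0]), (0.69, [430.0, 249.0, 35.0, 34.0])]
swab_tub [(0.69, [304.0, 160.0, 15.0, 23.0])]
wash_bottle [(0.59, [280.0, 139.0, 16.0, 46.0]), (0.43, [246.0, 164.0, 25.0, 5.0])]
spare_probe [(0.65, [246.0, 164.0, 25.0, 10.0])]
tweezers [(0.6, [230.0, 186.0, 8.0, 8.0]), (0.55, [275.0, 192.0, 15.0, 21.0])]
side [[414.62183025   0.         317.6761563 ]
 [  0.         414.62183025 196.82748625]
 [  0.           0.           1.        ]] [0.1853555  0.85742409 0.88555261] [-0.18448102  0.88371262 -0.42088139  0.08875588]
probe_grip [(0.66, [328.0, 238.0, 10.0, 26.0])]
probe_connector [(0.52, [325.0, 235.0, 12.0, 28.0])]
dock_mouth [(0.73, [326.0, 256.0, 49.0, 40.0])]
scope_lens [(0.86, [320.0, 198.0, 42.0, 31.0]), (0.83, [388.0, 197.0, 46.0, 34.0]), (0.82, [376.0, 154.0, 38.0, 20.0])]
swab_tub [(0.6, [238.0, 231.0, 25.0, 34.0]), (0.53, [325.0, 236.0, 14.0, 24.0])]
wash_bottle [(0.68, [205.0, 246.0, 44.0, 63.0])]
spare_probe [(0.67, [226.0, 308.0, 18.0, 36.0])]
tweezers [(0.73, [329.0, 237.0, 14.0, 32.0]), (0.63, [286.0, 328.0, 37.0, 19.0])]
```

```bash
python3 - <<'E'
import cv2
a=cv2.imread('pics/scene0.png')[110:290,210:470]; cv2.imwrite('pics/a.png',cv2.resize(a,None,fx=3,fy=3,interpolation=cv2.INTER_CUBIC))
a=cv2.imread('pics/side0.png')[120:380,160:440]; cv2.imwrite('pics/b.png',cv2.resize(a,None,fx=2.3,fy=2.3,interpolation=cv2.INTER_CUBIC))
E
```

```text
(no output)
```

View pics/a.png

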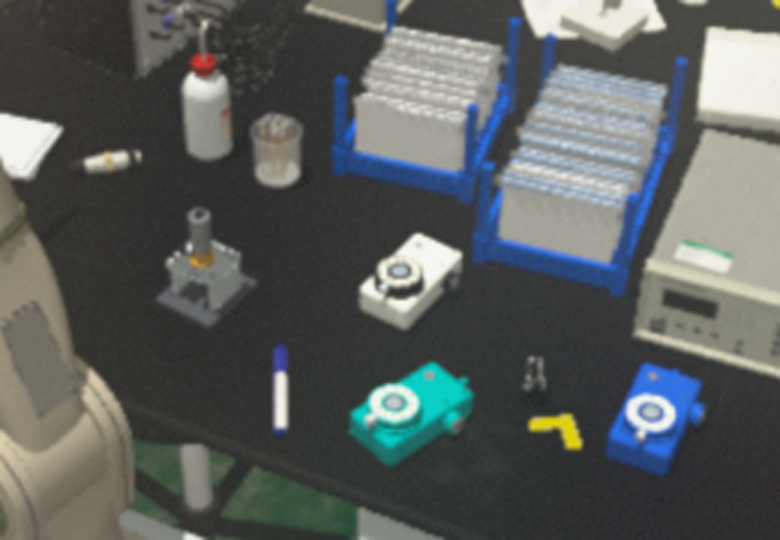

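View pics/b.png

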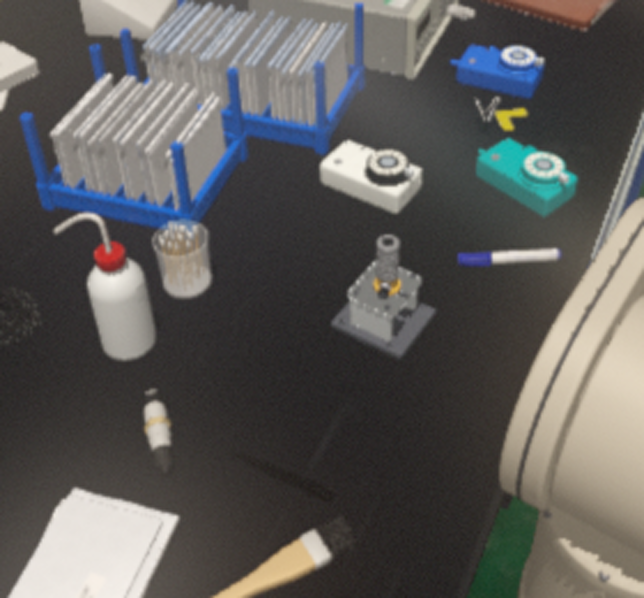

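The scope candidates are the white one at scene (343,200) / side (329,190), the turquoise one at scene (342,245) and the blue one at scene (427,247). The white one fits, with its white housing and black head. The probe stands in the dock at scene (277,190) and side (328,238).

```bash
cat > h.py <<'E'
from bench import r
import cv2,numpy as np
from scipy.spatial.transform import Rotation as R
def ray(c,p):
    d=R.from_quat(c['attitude']).as_matrix()@np.linalg.inv(c['camera_matrix'])@[p[0],p[1],1]
    return np.array(c['xyz']),d/np.linalg.norm(d)
def tri(c1,p1,c2,p2):
    A=0;b=0;L=[ray(c1,p1),ray(c2,p2)]
    for o,d in L:
        M=np.eye(3)-np.outer(d,d);A=A+M;b=b+M@o
    x=np.linalg.solve(A,b); return x,[np.linalg.norm(np.cross(x-o,d)) for o,d in L]
def atz(c,p,z):
    o,d=ray(c,p); return o+d*(z-o[2])/d[2]
def px(c,X):
    v=np.array(c['camera_matrix'])@R.from_quat(c['attitude']).as_matrix().T@(np.array(X)-c['xyz']); return v[:2]/v[2]
E
python3 - <<'E'
from h import *
s=r.camera('scene');d=r.camera('side');w=r.camera('wrist')
print(w['xyz'],w['attitude'])
A=lambda x,y:(x/3+210,y/3+110); B=lambda x,y:(x/2.3+160,y/2.3+120)
for n,a,b,z in [('probetop',A(200,213),B(388,241),.136),('lens',A(400,271),B(388,162),.06),('bottle',A(203,60),B(110,255),.15),('tub',A(277,182),B(185,290),0)]:
    x,e=tri(s,a,d,b);print(n,x.round(3),np.round(e,3),atz(s,a,z).round(3),atz(d,b,z).round(3))
print('spare',atz(s,A(105,161),.012),'pen',atz(s,A(280,390),.0), 'tw',[atz(d,B(*p),.005).round(3) for p in [(240,457),(330,495)]])
print('rack post',[atz(s,A(*p),.0).round(3) for p in [(335,165),(470,195),(480,255)]])
cv2.imwrite('pics/w0.png',w['img'][:,:,::-1])
E
```

```text
[0.0946095  0.62260285 0.38477261] [0.78924645 0.5977142  0.08518767 0.11211976]
probetop [0.484 0.107 0.138] [0.002 0.002] [0.489 0.108 0.136] [0.483 0.107 0.136]
lens [ 0.577 -0.12   0.06 ] [0.002 0.002] [ 0.579 -0.12   0.06 ] [ 0.575 -0.119  0.06 ]
bottle [0.757 0.262 0.147] [0.002 0.002] [0.758 0.26  0.15 ] [0.752 0.266 0.15 ]
tub [ 0.752  0.147 -0.018] [0. 0.] [0.732 0.136 0.   ] [0.741 0.161 0.   ]
spare [0.65269889 0.3666922  0.012     ] pen [ 0.38316678 -0.0546767   0.        ] tw [array([0.551, 0.355, 0.005]), array([0.442, 0.358, 0.005])]
rack post [array([0.801, 0.081, 0.   ]), array([ 0.824, -0.114,  0.   ]), array([ 0.715, -0.175,  0.   ])]
```

```bash
python3 - <<'E'
from h import *
w=r.camera('wrist');s=r.read_state()
T=R.from_quat(s['eef_rot']).as_matrix();C=R.from_quat(w['attitude']).as_matrix()
print(w['camera_matrix'],T.T@(np.array(w['xyz'])-s['ee_pos']));print((T.T@C).round(3)); print(T.round(3))
E
```

```text
[[307.10572615   0.         321.70245435]
 [  0.         307.10572615 200.86493065]
 [  0.           0.           1.        ]] [ 7.72516133e-02 -6.08782186e-06 -1.74919798e-01]
[[-0.001 -0.96  -0.279]
 [ 1.    -0.001  0.   ]
 [-0.    -0.279  0.96 ]]
[[-0.963  0.27  -0.   ]
 [ 0.27   0.963  0.   ]
 [ 0.     0.    -1.   ]]
```

```bash
python3 -m pendant '[[-0.029,-0.026,-0.005,0],[-0.029,-0.026,-0.005,0],[-0.029,-0.026,-0.005,0],[-0.029,-0.026,-0.005,0],[-0.029,-0.026,-0.005,0],[-0.029,-0.026,-0.005,0],[-0.029,-0.026,-0.005,0]]' 1; python3 -m pendant '[[-0.029,-0.026,-0.005,0],[-0.029,-0.026,0,0],[-0.029,-0.026,0,0],[-0.029,-0.026,0,0],[-0.029,-0.026,0,0]]'
```

```text
time: 1.68
ee_pos: [0.3159, 0.3699, 0.2453]
eef_rot: [0.136, 0.991, 0.0, 0.0]
ft_force: [1.2, 0.2, 0.3]
width: 0.0869
grip_force: 0.0
time: 2.1
ee_pos: [0.4204, 0.2055, 0.2502]
eef_rot: [0.136, 0.991, 0.0, 0.0]
ft_force: [0.9, 0.8, -0.0]
width: 0.0869
grip_force: 0.0
```

```bash
python3 - <<'E'
from h import *
c=r.camera('wrist');cv2.imwrite('pics/w1.png',c['img'][:,:,::-1])
p=px(c,[.485,.107,.08]);print(p, px(c,[.577,-.12,.06]))
for t in ['probe_grip','probe_connector','dock_mouth','scope_lens']:
    print(t,[(round(o['score'],2),np.round(o['bbox']).tolist()) for o in r.outline_of(t,'wrist')][:3])
x,y=map(int,p);x0,y0=max(x-80,0),max(y-75,0)
cv2.imwrite('pics/w1c.png',cv2.resize(c['img'][y0:y0+150,x0:x0+160,::-1],None,fx=4,fy=4,interpolation=cv2.INTER_CUBIC));print(x0,y0)
E
```

```text
[258.68067323 252.33542629] [131.83110055 342.25166365]
probe_grip [(0.93, [265.0, 250.0, 36.0, 37.0])]
probe_connector [(0.6, [266.0, 252.0, 33.0, 37.0])]
dock_mouth [(0.91, [269.0, 234.0, 76.0, 75.0])]
scope_lens [(0.87, [36.0, 228.0, 71.0, 78.0])]
178 177
```

View pics/w1c.png

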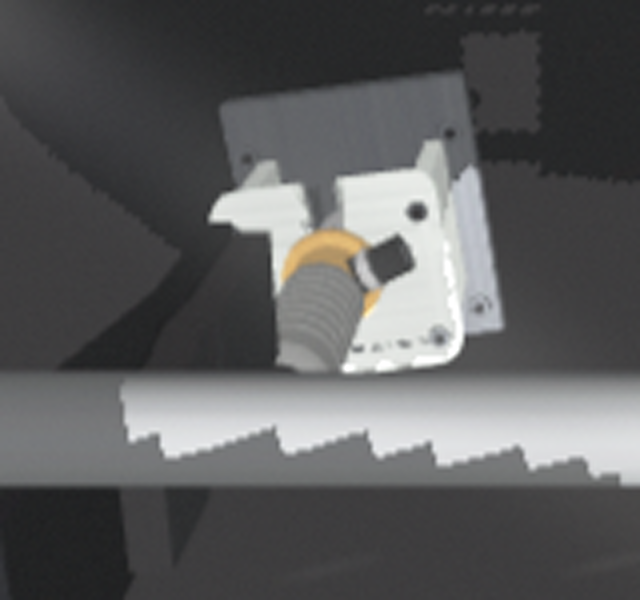

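```bash
python3 - <<'E'
from h import *
c=r.camera('wrist')
F=lambda x,y,z:atz(c,(x/4+178-.375,y/4+177-.375),z)[:2]
ang=lambda v:np.arctan2(v[1],v[0]).round(3)
print('probe top',F(305,358,.136)) 
f=F(330,274,.07);print('flange c',f)
n=F(321.5,183,.064);print('notch outer',n,'from flange',ang(n-f),np.linalg.norm(n-f))
print('notch edges',ang(F(305,185,.064)-F(309,226,.064)),ang(F(338,180,.064)-F(338,222,.064)))
e1=F(230,194,.064);e2=F(410,171,.064);print('plate edge',ang(e2-e1),'normal',ang(e2-e1)+np.pi/2, 'right edge',ang(F(435,185,.064)-F(462,345,.064)))
k=F(402,256,.075);b=F(366,273,.075);print('conn',k,ang(k-f),ang(k-b),np.linalg.norm(k-f))
print('lens?',)
E
```

```text
probe top [0.47477423 0.11882458]
flange c [0.4788905  0.11094288]
notch outer [0.45119224 0.11641855] from flange 2.946 0.028234315672737008
notch edges 2.898 2.813
plate edge 1.43 normal 3.0007963267948963 right edge 2.993
conn [0.47730883 0.13590041] 1.634 1.761 0.02500759461167044
lens?
```

```bash
python3 - <<'E'
from h import *
s=r.camera('scene');d=r.camera('side');print(r.read_state()['joint_positions'].round(3) if hasattr(r.read_state()['joint_positions'],'round') else r.read_state()['joint_positions'])
A=lambda x,y:(x/3+210,y/3+110); B=lambda x,y:(x/2.3+160,y/2.3+120)
ang=lambda v:np.arctan2(v[1],v[0]).round(3)
print(ang((atz(s,A(381,294),.06)-atz(s,A(400,271),.06))),ang((atz(d,B(413,180),.06)-atz(d,B(388,162),.06))))
print('housing',ang(atz(s,A(360,288),.042)-atz(s,A(418,236),.042)),ang(atz(d,B(404,208),.0)-atz(d,B(322,180),.0)))
E
```

```text
[-0.857 -0.052  0.288  1.808  0.015  1.383  0.728]
3.077 2.68
housing 2.95 3.065
```

```bash
python3 -m pendant '[[0,0,0,0.115],[0,0,0,0.115],[0,0,0,0.115],[0,0,0,0.115],[0,0,0,0.115],[0,0,0,0.115],[0,0,0,0.115],[0,0,0,0.115]]';  python3 -m pendant '[[0,0,0,0.115],[0,0,0,0.115],[0,0,0,0]]'; python3 - <<'E'
from h import *
s=r.read_state();T=R.from_quat(s['eef_rot']).as_matrix()
print(T.round(3),np.array(s['joint_positions']).round(2),T.T@(np.array([.482,.109,.25])-s['ee_pos']))
E
```

```text
time: 3.17
ee_pos: [0.4191, 0.2083, 0.2498]
eef_rot: [0.564, 0.826, -0.0, -0.0]
ft_force: [-0.3, 0.5, 0.2]
width: 0.0871
grip_force: 0.0
time: 3.42
ee_pos: [0.4192, 0.2082, 0.2498]
eef_rot: [0.655, 0.756, -0.0, -0.0]
ft_force: [0.2, 0.6, -0.0]
width: 0.0871
grip_force: 0.0
[[-0.143  0.99  -0.   ]
 [ 0.99   0.143 -0.   ]
 [-0.    -0.    -1.   ]] [-0.83 -0.05  0.26  1.81  0.01  1.38 -0.43] [-0.10716362  0.04801277 -0.00022728]
```

```bash
python3 -m pendant '[[-0.02,0.016,0,0],[-0.02,0.016,0,0],[-0.02,0.016,0,0],[0,0,0,0],[0,0,0,0]]'; python3 - <<'E'
from h import *
c=r.camera('wrist')
p=px(c,[.482,.109,.08]);print(p)
x0,y0=int(p[0])-80,min(int(p[1])-75,250);print(x0,y0)
for t in ['probe_grip','probe_connector','dock_mouth','scope_lens']:
    print(t,[(round(o['score'],2),np.round(o['bbox'],1).tolist()) for o in r.outline_of(t,'wrist')][:3])
print('pred',px(c,[.482,.109,.136]),px(c,[.482,.109,.07]))
np.save('w2.npy',c,allow_pickle=True)
cv2.imwrite('pics/w2.png',cv2.resize(c['img'][y0:y0+150,x0:x0+160,::-1],None,fx=4,fy=4,interpolation=cv2.INTER_CUBIC))
E
```

```text
time: 3.83
ee_pos: [0.4762, 0.1546, 0.2496]
eef_rot: [0.652, 0.758, -0.0, -0.0]
ft_force: [-0.0, 0.7, 0.1]
width: 0.087
grip_force: 0.0
[321.50282836 219.18909238]
241 144
probe_grip [(0.74, [324.2, 224.2, 26.7, 54.5])]
probe_connector [(0.58, [323.2, 222.9, 26.7, 54.4])]
dock_mouth [(0.65, [328.1, 206.6, 80.6, 81.3])]
scope_lens []
pred [321.40248042 237.78868205] [321.51771725 216.42942246]
```

View pics/w2.png

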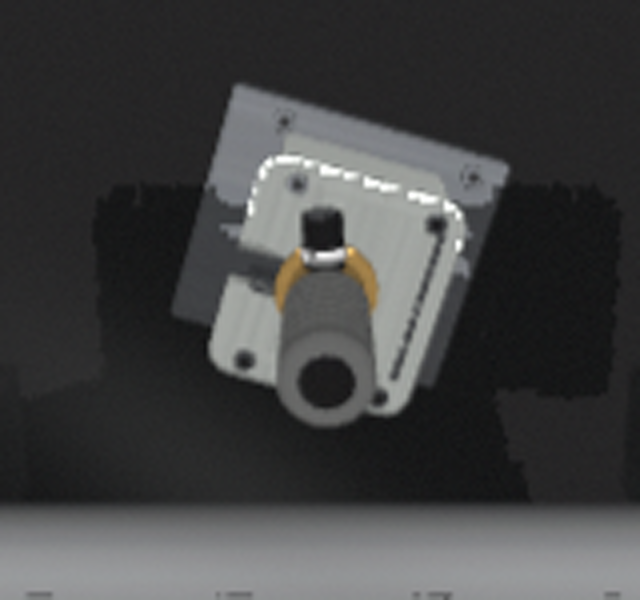

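```bash
python3 - <<'E'
from h import *
c=np.load('w2.npy',allow_pickle=True).item();s=r.read_state();T=R.from_quat(s['eef_rot']).as_matrix()
F=lambda x,y,z:atz(c,(x/4+241-.375,y/4+144-.375),z)[:2]
ang=lambda v:np.arctan2(v[1],v[0]).round(3)
t=F(327,381,.136);f=F(326,290,.064);k=F(322,212,.078);b=F(324,250,.078)
print('top',t,'flange',f,'conn',k,ang(k-t),ang(k-b),np.linalg.norm(k-t),'tool x',ang(T[:,0]))
print('notch normal from left edge',ang(F(252,190,.064)-F(213,340,.064))+np.pi/2,'top edge',ang(F(285,158,.064)-F(440,200,.064)))
n=F(234,263,.064);print(n,ang(n-t),np.linalg.norm(n-t))
print(T.T@np.array([*t-s['ee_pos'][:2],0]))
E
```

```text
top [0.48315175 0.10796962] flange [0.48298293 0.1074468 ] conn [0.47753003 0.13591042] 1.769 1.769 0.028500736131616505 tool x 1.721
notch normal from left edge 3.0277963267948964 top edge 3.019
[0.45364342 0.11193756] 3.008 0.02977391495355517
[-4.86447123e-02  5.58924897e-04 -1.83030088e-05]
```

```bash
python3 -m pendant '[[-0.0243,0.0003,0,0],[-0.0243,0.0003,0,0],[0,0,0.03,0.024],[0,0,0.035,0.024],[0,0,0.035,0],[0,0,0.03,0],[0,0,0.019,0],[0,0,0,0]]'; python3 -m pendant '[[0,0,0,0],[0,0,0,0],[0,0,0,0],[0,0,0,0],[0,0,0,0],[0,0,0,0]]' 0.15 30
```

```text
time: 4.75
ee_pos: [0.4808, 0.1068, 0.0972]
eef_rot: [0.671, 0.742, -0.003, -0.001]
ft_force: [-0.4, -0.7, -0.4]
width: 0.0875
grip_force: 0.0
time: 5.25
ee_pos: [0.484, 0.1071, 0.1015]
eef_rot: [0.671, 0.741, 0.001, 0.0]
ft_force: [-0.1, 0.4, 0.4]
width: 0.0552
grip_force: 0.0
```

```bash
python3 -m pendant '[[0,0,0,0],[0,0,0,0],[0,0,0,0],[0,0,0,0],[0,0,0,0],[0,0,0,0],[0,0,0,0],[0,0,0,0]]' 0.15 30
```

```text
time: 5.92
ee_pos: [0.4837, 0.107, 0.1008]
eef_rot: [0.671, 0.741, 0.0, -0.0]
ft_force: [0.0, -0.1, 0.4]
width: 0.0252
grip_force: 30.0
```

```bash
python3 -m pendant '[[0,0,0,-0.1],[0,0,0,-0.1],[0,0,0,-0.1],[0,0,0,-0.1],[0,0,0,-0.1],[0,0,0,-0.1],[0,0,0,-0.1],[0,0,0,-0.1]]'; python3 -m pendant '[[0,0,0,-0.1],[0,0,0,-0.1],[0,0,0,-0.1],[0,0,0,-0.08],[0,0,0,0],[0,0,0,0]]'; python3 - <<'E'
from h import *
c=r.camera('wrist');s=r.read_state();T=R.from_quat(s['eef_rot']).as_matrix();np.save('w3.npy',c,allow_pickle=True)
print(np.arctan2(T[1,0],T[0,0]),s['torque'],s['ft_force'],s['ee_pos'],s['joint_positions'])
p=px(c,[.483,.108,.07]);print(p);x0,y0=int(p[0])-80,min(int(p[1])-90,250);print(x0,y0)
cv2.imwrite('pics/w3.png',cv2.resize(c['img'][y0:y0+150,x0:x0+160,::-1],None,fx=4,fy=4,interpolation=cv2.INTER_CUBIC))
E
```

```text
time: 6.58
ee_pos: [0.4834, 0.107, 0.1008]
eef_rot: [0.327, 0.945, -0.0, -0.0]
ft_force: [-1.2, 0.5, 0.7]
width: 0.025
grip_force: 30.0
time: 7.08
ee_pos: [0.4835, 0.1069, 0.1008]
eef_rot: [0.147, 0.989, 0.0, -0.0]
ft_force: [-0.3, -0.7, 1.2]
width: 0.0252
grip_force: 30.0
2.846699632318559 [-0.12746935  0.16777966  0.00368599] [-1.42520318  0.54871671  0.70602845] [0.48360106 0.10688315 0.10081399] [-0.59696413  0.13900212  0.30974658  1.94615127 -0.04839315  1.06357127
  1.00940846]
[322.95966199 223.31773474]
242 133
```

View pics/w3.png

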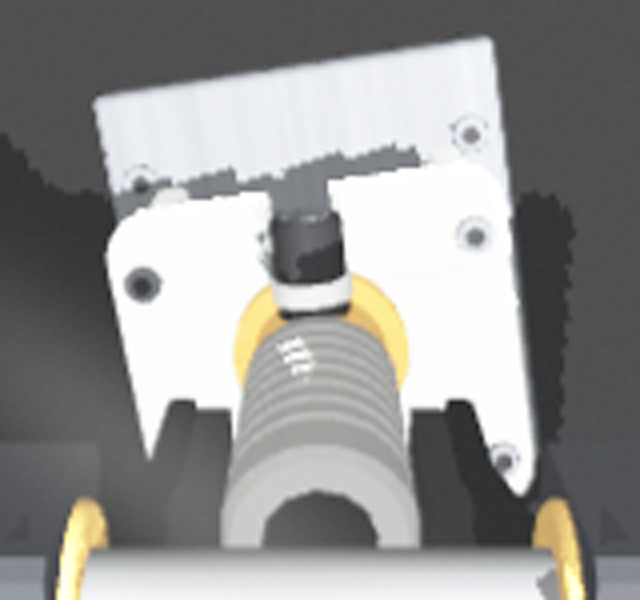

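The connector end (crop 307,225) is almost over the notch (crop 299,195), with about 0.07 rad left to turn. After that I'll raise it.

```bash
python3 -m pendant '[[0,0,0,-0.04],[0,0,0,-0.03],[0,0,0,0],[0,0,0,0]]';  python3 -m pendant '[[0,0,-0.004,0],[0,0,-0.004,0],[0,0,-0.004,0],[0,0,-0.004,0],[0,0,0,0]]'; python3 - <<'E'
from h import *
s=r.read_state();print(s['torque'],s['ft_force'],s['ee_pos'],s['eef_rot'],s['joint_positions'])
E
```

```text
time: 7.47
ee_pos: [0.4836, 0.107, 0.1008]
eef_rot: [0.112, 0.994, 0.0, -0.0]
ft_force: [-1.4, -1.0, 1.2]
width: 0.0251
grip_force: 30.0
time: 7.88
ee_pos: [0.4842, 0.1072, 0.1179]
eef_rot: [0.111, 0.994, 0.0, 0.001]
ft_force: [-0.4, 0.1, -1.2]
width: 0.0251
grip_force: 30.0
[-0.00490016 -0.03436859 -0.02144317] [-0.42872795  0.05699151 -1.24321467] [0.48421623 0.10717622 0.11790141] [1.10837862e-01 9.93838174e-01 4.43743303e-04 6.74909004e-04] [-0.59458963  0.11876856  0.30494485  1.92794432 -0.04027083  1.09904915
  1.07525239]
```

```bash
python3 -m pendant '[[0,0,-0.015,0],[0,0,-0.02,0],[0,0,-0.02,0],[0,0,-0.02,0],[0,0,-0.02,0],[0,0,-0.005,0],[0,0,0,0],[0,0,0,0]]'; python3 - <<'E'
from h import *
s=r.read_state();T=R.from_quat(s['eef_rot']).as_matrix()
print(T.round(3), T.T@(np.array([.577,-.12,s['ee_pos'][2]])-s['ee_pos']), s['joint_positions'])
E
```

```text
time: 8.55
ee_pos: [0.4834, 0.1069, 0.2159]
eef_rot: [0.111, 0.994, -0.0, -0.0]
ft_force: [1.4, -0.1, -1.7]
width: 0.0253
grip_force: 30.0
[[-0.976  0.22  -0.001]
 [ 0.22   0.976 -0.   ]
 [ 0.001 -0.    -1.   ]] [-1.41256494e-01 -2.00749417e-01 -3.76353751e-05] [-0.60597904  0.03160713  0.30440319  1.8012742  -0.00990431  1.31078252
  1.04981709]
```

```bash
python3 -m pendant '[[-0.012,-0.02,0,0],[-0.016,-0.025,0,0],[-0.016,-0.025,0,0],[-0.016,-0.025,0,0],[-0.01,-0.015,0,0],[0,0,0,0],[0,0,0,0]]'; python3 - <<'E'
from h import *
c=r.camera('wrist');np.save('w4.npy',c,allow_pickle=True)
p=px(c,[.577,-.12,.06]);print(p)
for t in ['scope_lens']:
    print(t,[(round(o['score'],2),np.round(o['bbox'],1).tolist()) for o in r.outline_of(t,'wrist')][:3])
x0,y0=max(int(p[0])-80,0),min(int(p[1])-75,250);print(x0,y0)
cv2.imwrite('pics/w4.png',cv2.resize(c['img'][y0:y0+150,x0:x0+160,::-1],None,fx=4,fy=4,interpolation=cv2.INTER_CUBIC))
E
```

```text
time: 9.13
ee_pos: [0.5271, -0.0167, 0.2152]
eef_rot: [0.112, 0.994, -0.0, -0.001]
ft_force: [-0.3, 0.1, -1.4]
width: 0.0251
grip_force: 30.0
[245.02564569 244.82419091]
scope_lens [(0.95, [124.7, 112.8, 92.3, 147.2]), (0.9, [248.2, 229.6, 66.7, 59.2]), (0.81, [14.2, 232.3, 28.3, 59.8])]
165 169
```

View pics/w4.png

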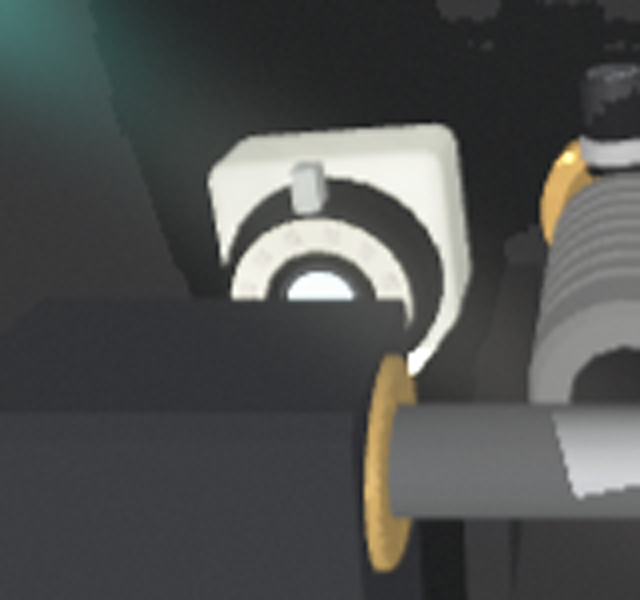

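White scope, tab at crop (308,185), but a finger hides half the lens. I'll move 45 mm forward to see all of it.

```bash
python3 -m pendant '[[-0.015,0,0,0],[-0.015,0,0,0],[-0.015,0,0,0],[0,0,0,0],[0,0,0,0]]'; python3 - <<'E'
from h import *
c=r.camera('wrist');np.save('w5.npy',c,allow_pickle=True)
p=px(c,[.577,-.12,.06]);print(p)
x0,y0=max(int(p[0])-50,0),min(int(p[1])-90,250);print(x0,y0)
cv2.imwrite('pics/w5.png',cv2.resize(c['img'][y0:y0+150,x0:x0+160,::-1],None,fx=4,fy=4,interpolation=cv2.INTER_CUBIC))
E
```

```text
time: 9.65
ee_pos: [0.5714, -0.0245, 0.216]
eef_rot: [0.11, 0.994, -0.0, -0.001]
ft_force: [0.2, -0.7, -1.6]
width: 0.0249
grip_force: 30.0
[240.29274673 207.4801919 ]
190 117
```

View pics/w5.png

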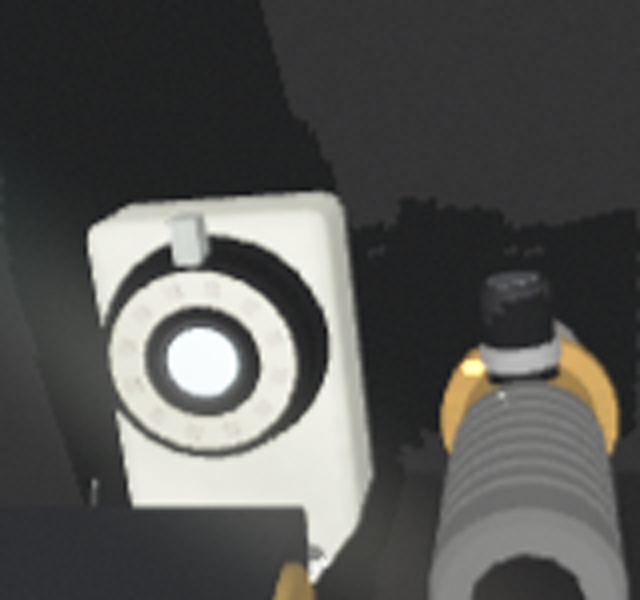

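```bash
python3 - <<'E'
from h import *
c=np.load('w5.npy',allow_pickle=True).item();s=r.read_state();T=R.from_quat(s['eef_rot']).as_matrix()
F=lambda x,y,z:atz(c,(x/4+190-.375,y/4+117-.375),z)[:2]
ang=lambda v:np.arctan2(v[1],v[0]).round(3)
l=F(203,361,.06);o=F(188,216,.061);i=F(193,262,.061)
print('lens',l,'tab',ang(o-l),ang(i-l),ang(o-i),np.linalg.norm(o-l))
print('ring centre',F(204,361,.06))
print('toolx',ang(T[:,0]))
fl=F(530,400,.133+.048);k=F(517,278,.190+.006);b=F(521,345,.196)
print('flange',fl,'conn',k,ang(k-fl),ang(k-b),'ee',s['ee_pos'],ang(k-s['ee_pos'][:2]),np.linalg.norm(k-s['ee_pos'][:2]))
print('move to lens',T.T@np.array([*l-s['ee_pos'][:2],0]))
E
```

```text
lens [ 0.57633409 -0.11970127] tab 2.939 2.934 2.951 0.041587693675608765
ring centre [ 0.57639594 -0.11942606]
toolx 2.921
flange [ 0.56708864 -0.02325554] conn [ 0.54106709 -0.01960826] 3.002 2.976 ee [ 0.57105652 -0.02461601  0.21619945] 2.976 0.03040466947181161
move to lens [-2.59504968e-02 -9.16276709e-02 -2.02964250e-05]
```

```bash
python3 -m pendant '[[-0.006,-0.02,0,0.02],[-0.007,-0.025,0,0.025],[-0.007,-0.025,0,0],[-0.006,-0.02,0,0],[0,0,0,0],[0,0,0,0]]'; python3 -m pendant '[[0,0,0.01,0],[0,0,0.01,0],[0,0,0.01,0],[0,0,0.003,0],[0,0,0,0],[0,0,0,0],[0,0,0,0],[0,0,0,0]]'; python3 - <<'E'
from h import *
s=r.read_state();T=R.from_quat(s['eef_rot']).as_matrix();print(np.arctan2(T[1,0],T[0,0]),T.T@(np.array([.5763,-.1197,.183])-s['ee_pos']))
ims=[]
for n in ['side','scene']:
    c=r.camera(n);p=px(c,[.5763,-.1197,.13]);print(n,p,'tip exp',px(c,[.5763,-.1197,.1]),'lens',px(c,[.5763,-.1197,.06]))
    x,y=map(int,p);ims.append(cv2.resize(c['img'][y-40:y+40,x-40:x+40,::-1],(400,400),interpolation=cv2.INTER_CUBIC));print(x-40,y-40)
cv2.imwrite('pics/fin.png',np.hstack(ims))
E
```

```text
time: 10.2
ee_pos: [0.5738, -0.1198, 0.2168]
eef_rot: [0.134, 0.991, 0.0, -0.0]
ft_force: [-0.5, 0.4, -1.2]
width: 0.0251
grip_force: 30.0
time: 10.87
ee_pos: [0.5749, -0.1193, 0.1843]
eef_rot: [0.133, 0.991, 0.0, 0.0]
ft_force: [0.6, 0.5, -0.7]
width: 0.0254
grip_force: 30.0
2.8748114450450157 [-1.48986383e-03 -5.25729099e-06  1.29278902e-03]
side [328.77841105 172.48043629] tip exp [328.63344203 180.19544432] lens [328.44652538 190.14283424]
288 132
scene [343.34493616 186.35694169] tip exp [343.13605731 192.5848236 ] lens [342.86419616 200.69057076]
303 146
```

View pics/fin.png

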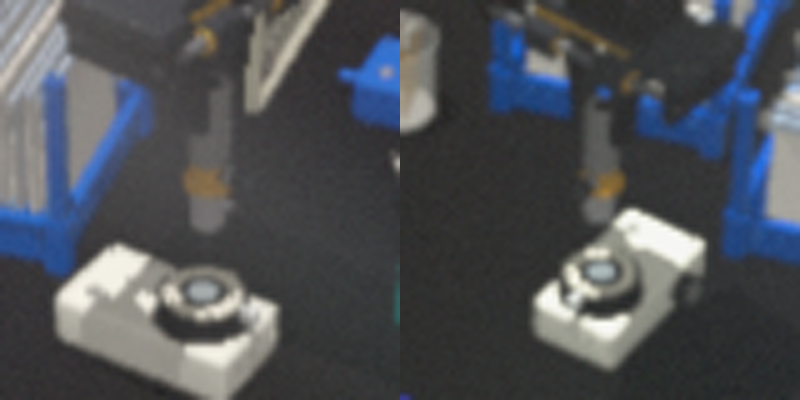

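Both views show the probe upright over the lens: tip at side crop (205,237) over lens (203,290), and at scene crop (597,225) over lens (601,270). The position matches the expected pixels, so I'll make a small trim and hand in.

```bash
python3 -m pendant '[[-0.001,0,0.001,0],[0,0,0,0],[0,0,0,0],[0,0,0,0],[0,0,0,0],[0,0,0,0]]' && python3 -c "
from bench import r
print(r.close_job())"
```

```text
time: 11.47
ee_pos: [0.5755, -0.1195, 0.1828]
eef_rot: [0.133, 0.991, 0.0, 0.0]
ft_force: [-1.0, -0.5, -1.8]
width: 0.0252
grip_force: 30.0
the job is handed in; nothing more can be done
None
```

I turned the probe to the notch, drew it out of the dock and handed the job in at 11.5 s, with the gripper holding it upright about 40 mm above the white microscope's lens and the connector along the index tab; no verdict was returned.

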